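Press the push nut home on a cart wheel's axle

ROBOT

A 6-joint arm with a two-finger parallel gripper is mounted at the origin on a cart in front of the work surface, level with it; the furniture and walls round the work are solid. World frame = base frame: x ahead of the robot, y to its left, z up, the work surface at z = 0. Lengths are in m, angles in rad, forces in N, time in s.
With the tool pointing down it reaches from about 0.325 to 0.85 m from the base axis. Payload 15.5 kg.
Tool frame: the origin (TCP) lies midway between the tips of the shut fingers; the grasp point (between the pads) lies 19 mm behind it; z points along the fingers, y is the direction in which the jaws open and shut (so a half turn about z gives the same grasp; the last joint's range is limited). The gripper opens to 91 mm and grips with 3 to 60 N. Pads are 32 mm wide; open, the fingers measure 118 mm over their backs; the gripper's body (76 mm by 178 mm) begins 60 mm behind the grasp point.
Start: joints at [-1.294, 0.494, 1.345, -0, 1.302, -0.096], TCP at [0.227, -0.582, 0.214] pointing down, gripper open.
Joint ranges: [-2.91, 2.91], [-0.82, 2.16], [0.22, 2.67], [-1.22, 4.37], [0.12, 2.79], [-3.08, 3.08]. Speed limits (rad/s): [1.89, 1.89, 2.57, 3.01, 3.01, 3.01].

INTERFACE

Orientations are given as a unit quaternion [x, y, z, w].
In Python, from station import env gives the robot as it stands. The module is installed in compiled form; this text tells all that it offers.
- The arm moves only by the tool move_arm, never from a script. Its argument "increments" is a list of rows, each a list of 5 numbers: the shift along the tool's x, y, z in mm, then the turn about the tool's z in degrees, then the gripper's target within -1 to 1 (fully open at 1, half-way at 0, shut at -1). In form: [[x, y, z, spin, fingers], ...]. A call has 1 to 10 rows; each row shifts and turns the commanded pose from where the row before left it, along the tool's axes as they then stand; what a row does not reach is not made up. A row lasts 1/8 s, in which the tool goes at most 62.5 mm and 10.7 degrees, less where a joint would pass 70% of its speed; a pose out of reach is approached as far as the arm can. A call with a gripper value outside its range is refused whole. The fingers move at their own pace and stop on an object; "force" is the grip in N (left out, the last holds). Time passes only in rows, so rows that do not move let the fingers close. It gives the time, the measured TCP pose, the force and the opening at its end, in the units of the state.
- env.read_state(): the state, without advancing time (a new reading comes with each control period).
- env.snapshot(name): name is "scene" or "top"; returns a dict with "img" (480x640x3 uint8, red, green, blue), "fovy" (degrees; the focal length in pixels is half the picture's height over the tangent of half this angle, whatever the lens; pixels are square), "cx", "cy" (the principal point, pixels), "dist_coeffs" ([k1, k2, p1, p2, k3] as OpenCV has them; the pictures are not rectified), "world_from_camera" (4x4, takes a point from camera to world coordinates). Camera axes: x right, y down, z forward; pixel columns grow to the right and rows downward; lengths in m; the calibration is good to about 2 mm. A picture is of the moment at which its call begins. There is no depth.
- env.hand_in(): hands the job in, once; it reports no verdict.
The state is a dict: "time_s": time; "joint_pos": joint angles; "joint_velocities": joint speeds; "joint_torque": joint torques, N m; "eef_pos": TCP position; "orientation": TCP orientation; "contact_force": force on the tool from outside, world axes, zero at the start; "wrist_torque": the same for the moment, N m; "gripper_width": opening from 0.0 (shut) to 1.0 (fully open).
Only numpy, scipy, OpenCV 4.12 (cv2) and the standard library are available. Lean on these libraries where they do the work, as an engineer would, in place of code of your own. Each camera call takes 0.05 s, during which the arm holds its last target. There are 200 camera calls.

TASK

One of the two cart wheels on the bench still has its toothed push nut sitting part-way up the axle pin, while the other is finished. Put the hollow sleeve driver over that axle and press the nut straight down with it until it sits fully home against the washer on the hub; do not push the nut with the gripper itself. Then lift the driver off and stand it upright on the bench.

Things in the scene. Friction and masses are not known exactly. Their poses are not given: they have to be found in the camera images.
- driver: The sleeve driver: a dark turned steel tube, loose, standing upright on the bench; 40 mm outside diameter, 88 mm tall, open through bore about 24 mm wide, 0.25 kg. Origin at the centre of its lower end, z axis up along the bore. Grip it round the middle, about 50 mm above its lower end, from any side.
- axle_tip (a point): Top centre of the plain upright axle pin (8 mm diameter, tip 92 mm above the bench) of the unfinished wheel. The wheel (90 mm black tyre, grey hub) lies flat on a 112 mm square steel base plate fixed to the bench; tyre top 44 mm, washer on the hub 50 mm above the bench. An identical fixed wheel stands nearby (at least 14 cm away, centre to centre), its nut already down on the washer.
- nut_top (a point): Centre of the upper face of the push nut on the unfinished wheel's axle: a steel disc with bent-up teeth at its centre, 36 mm diameter, flange 4 mm thick. At the start this face is 74 to 84 mm above the bench (the pin stands 8 to 18 mm out of it), fully home 54 mm. The driver's lower end bears on this face, round the pin.
- push_nut (a joint): How far the nut has been pressed down the pin, in m: 0 to 0.010 at the start, 0.030 fully home on the washer (hard stop). It needs about 8 N to slide and a little more at speed, and stays where it is left.
There are look-alikes about, which are no part of the job. Of the things that look like the driver, the larger one is meant.

How it is judged:
By the outcome, as a careful person would: the job done as asked, in the order asked, and still so for the second after the job is handed in, with the robot touching nothing.
It also fails if it takes over 48 s, if anything falls off the work surface, if the arm or the gripper's body presses on something with over 40 N, if the wrist force passes 120 N, or if a joint passes its speed limit or range.

## Working session

There is one attempt and no reset: what is moved stays moved. The work goes in short steps, Python scripts to look and compute and a tool call to move; the robot and the scene stay as the last step left them, time stands still between calls to the robot, and variables do not carry over. Pictures are saved under pics/ and viewed, about 8 in all and at most 12, crops included, and the job is handed in when it is done.

Besides the shell and the picture viewer there is one more tool, called after "Emit:" by a JSON object that holds its "name" and its "arguments". move_arm: Moves the arm, as the interface text tells. Its arguments: {"type":"object","properties":{"increments":{"type":"array"},"force":{"type":"number"}},"required":["increments"]}

```bash
mkdir -p pics
cat > h.py <<'E'
import numpy as np, cv2
from station import env
def snap(n,f):
    s=env.snapshot(n); cv2.imwrite('pics/'+f+'.png',s['img'][:,:,::-1]); np.savez('pics/'+f+'.npz',**s); return s
def KD(s):
    f=240/np.tan(np.radians(s['fovy'])/2)
    return np.array([[f,0,s['cx']],[0,f,s['cy']],[0,0,1.]]),np.array(s['dist_coeffs'],float)
def ray(s,u,v):
    K,D=KD(s); p=cv2.undistortPoints(np.array([[[u,v]]],float),K,D)[0,0]
    T=np.array(s['world_from_camera']); return T[:3,3],T[:3,:3]@np.array([p[0],p[1],1])
def at_z(s,u,v,z):
    o,d=ray(s,u,v); return o+d*(z-o[2])/d[2]
def proj(s,P):
    K,D=KD(s); T=np.linalg.inv(np.array(s['world_from_camera']))
    return cv2.projectPoints(np.array(P,float).reshape(-1,3),cv2.Rodrigues(T[:3,:3])[0],T[:3,3],K,D)[0][:,0]
def load(f): return dict(np.load('pics/'+f+'.npz'))
def crop(f,o,x,y,w,h,k):
    im=cv2.imread('pics/'+f+'.png')[y:y+h,x:x+w]; cv2.imwrite('pics/'+o+'.png',cv2.resize(im,None,fx=k,fy=k,interpolation=cv2.INTER_CUBIC))
E
python3 - <<'E'
from h import *
for n in('scene','top'):
    s=snap(n,n+'0'); print(n,s['fovy'],np.round(s['world_from_camera'],3).tolist())
print(env.read_state())
E
```

```text
scene 45.723500731149024 [[-0.728, -0.533, 0.431, -0.046], [-0.685, 0.562, -0.463, 0.614], [0.005, -0.633, -0.774, 1.057], [0.0, 0.0, 0.0, 1.0]]
top 48.861787700225385 [[0.002, -0.994, 0.106, 0.418], [-1.0, -0.0, 0.017, 0.003], [-0.017, -0.106, -0.994, 1.091], [0.0, 0.0, 0.0, 1.0]]
{'time_s': 0.1, 'joint_pos': array([-1.29449299e+00,  4.94129211e-01,  1.34604694e+00, -1.14886119e-05,
        1.30245929e+00, -9.55009978e-02]), 'joint_velocities': array([ 0.00160004, -0.00214361, -0.00298162, -0.00010465, -0.00159852,
       -0.00128466]), 'joint_torque': array([ 1.67785172e-03, -8.80239558e+01, -3.82543266e+01,  7.10273813e-02,
        4.82324848e-02, -1.35252739e-05]), 'eef_pos': array([ 0.22697252, -0.58198987,  0.21340033]), 'orientation': array([ 9.82769484e-01,  1.84834707e-01, -5.25854708e-05, -5.18761567e-04]), 'contact_force': array([0.32864401, 0.28645409, 0.45593059]), 'wrist_torque': array([-0.01351057,  0.01860759,  0.02582401]), 'gripper_width': 1.0020797712579121}
```

View pics/scene0.png

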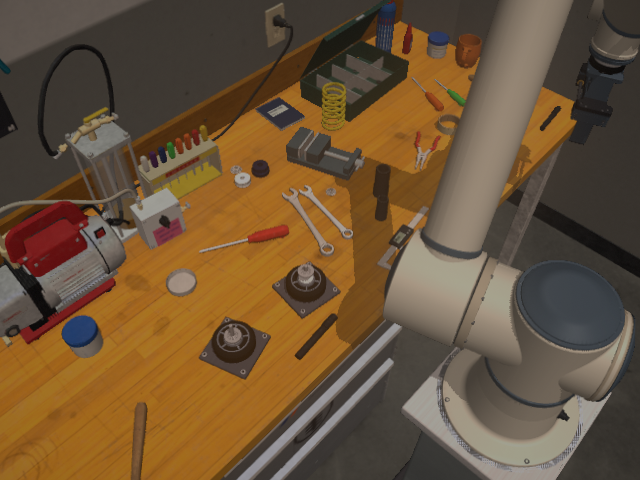

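View pics/top0.png

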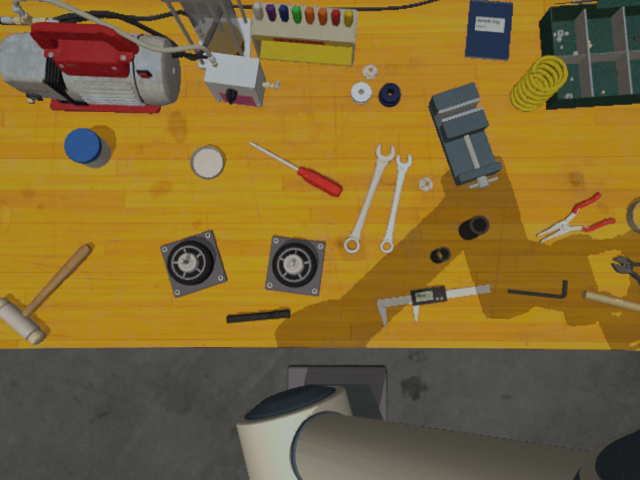

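Driver look-alikes in top: the tube at (474,227), which is larger and taller, and a small one at (440,255). The larger one fits. The wheels are at (193,263) and (295,263) in top. I'll enlarge both sets in one montage.

Run:
```python
from h import *
t=cv2.imread('pics/top0.png');s=cv2.imread('pics/scene0.png')
R=lambda im,x,y,w,h,k:cv2.resize(im[y:y+h,x:x+w],None,fx=k,fy=k,interpolation=cv2.INTER_CUBIC)
a=R(t,150,220,200,90,4)   # 800x360
b=np.hstack([R(s,200,255,140,120,2),R(t,420,205,80,60,4),])
b=np.hstack([R(s,200,255,140,80,3),np.zeros((240,0,3),np.uint8),R(t,420,205,80,60,4)])
b=np.hstack([b,np.zeros((240,max(0,800-b.shape[1]),3),np.uint8)])
b[:, 420:740]=b[:,420:740]
b=cv2.convertScaleAbs(b,alpha=1.4,beta=10)
cv2.imwrite('pics/m1.png',np.vstack([a,b[:,:800]]))
```

```text
(no output)
```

View pics/m1.png

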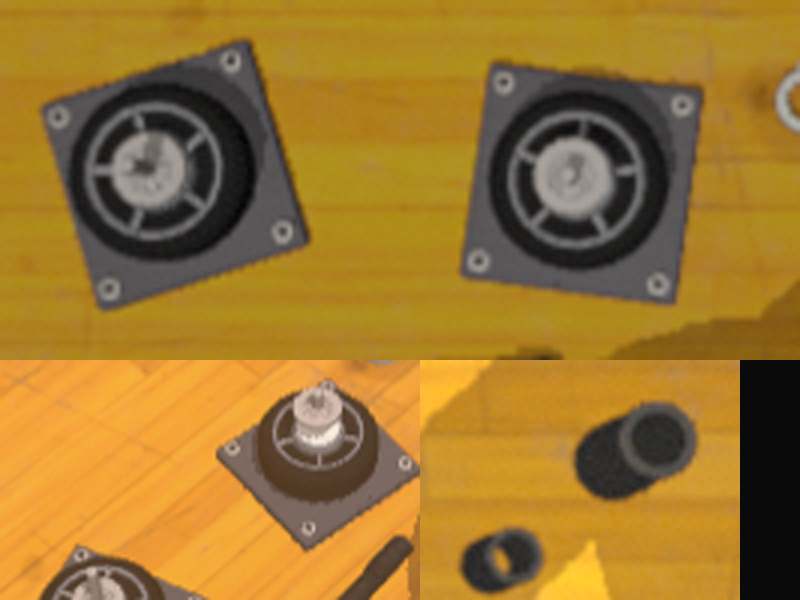

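Unfinished wheel: the right one in top, with its raised nut at (293,264) in top and about (306,268) in scene. The larger dark tube, rim at (479,225) in top, is the driver.

Run:
```python
from h import *
t=load('top0');s=load('scene0')
print('driver top',at_z(t,479.2,225,.088))
for z in(.074,.079,.084):print('nut',z,at_z(t,293,263.75,z),at_z(s,306,268,z))
print('tyre',at_z(t,294.5,265,.042))
c=[(272.5,236),(325.3,242.5),(319,295.5),(265.5,289)]
print('plate',np.mean([at_z(t,*p,.008) for p in c],0))
d=at_z(t,479.2,225,.088)
print('driver proj scene top/bot',proj(s,[d,[d[0],d[1],0]]), 'top bot',proj(t,[[d[0],d[1],0]]))
from scipy.spatial.transform import Rotation as R
print(R.from_quat(env.read_state()['orientation']).as_matrix().round(3))
```

```text
driver top [ 0.55337459 -0.27044984  0.088     ]
nut 0.074 [0.48010665 0.08403993 0.074     ] [0.48464336 0.08030114 0.074     ]
nut 0.079 [0.47980206 0.08364154 0.079     ] [0.48194592 0.08301794 0.079     ]
nut 0.084 [0.47949748 0.08324314 0.084     ] [0.47924849 0.08573475 0.084     ]
tyre [0.47957092 0.08358215 0.042     ]
plate [0.48034301 0.08399086 0.008     ]
driver proj scene top/bot [[383.65629004 168.51930202]
 [380.52137537 193.47281166]] top bot [[467.5859081  230.71192847]]
[[ 0.932  0.363 -0.   ]
 [ 0.363 -0.932  0.001]
 [ 0.    -0.001 -1.   ]]
```

Emit:
{"name": "move_arm", "arguments": {"increments": [[0,0,0,-10,1],[0,0,0,-10,1],[0,0,0,-10,1],[0,0,0,-10,1],[0,0,0,-10,1],[0,0,0,-10,1],[0,0,0,-10,1],[0,0,0,-10,1],[0,0,0,-10,1]], "force": 30}}

```text
time_s: 1.23
eef_pos: [0.227, -0.5821, 0.2136]
orientation: [0.562, 0.827, 0.0, -0.0]
contact_force: [0.3, -0.9, -0.6]
gripper_width: 1.004
```

Emit:
{"name": "move_arm", "arguments": {"increments": [[17,41,0,0,1],[17,41,0,0,1],[17,41,0,0,1],[17,41,0,0,1],[17,41,0,0,1],[17,41,0,0,1],[17,41,0,0,1],[17,41,0,0,1],[17,41,0,0,1],[17,41,0,0,1]]}}

```text
time_s: 2.48
eef_pos: [0.5481, -0.2737, 0.2137]
orientation: [0.564, 0.826, 0.0, -0.0]
contact_force: [-0.2, -0.4, 0.2]
gripper_width: 1.0
```

Emit:
{"name": "move_arm", "arguments": {"increments": [[0,0,0,0,1],[0,0,0,0,1]]}}

```text
time_s: 2.72
eef_pos: [0.5469, -0.275, 0.2136]
orientation: [0.564, 0.826, -0.0, -0.0]
contact_force: [0.0, 0.3, 0.3]
gripper_width: 1.003
```

Run:
```python
from h import *
from scipy.spatial.transform import Rotation as R
st=env.read_state();M=R.from_quat(st['orientation']).as_matrix();print(st['eef_pos'],M.round(3),st['joint_pos'].round(2),st['time_s'],st['contact_force'])
print('to driver mm',(M.T@(np.array([.5534,-.2704,.031])-st['eef_pos'])*1000).round(1))
snap('scene','scene1');snap('top','top1')
a=cv2.imread('pics/scene1.png')[100:300,260:460];b=cv2.imread('pics/top1.png')[160:360,380:580]
cv2.imwrite('pics/m2.png',cv2.resize(np.hstack([a,b]),None,fx=2,fy=2))
```

```text
[ 0.54692964 -0.27497155  0.21359933] [[-0.364  0.932 -0.001]
 [ 0.932  0.364  0.   ]
 [ 0.    -0.001 -1.   ]] [-0.56  0.48  1.38 -0.    1.29 -0.94] 2.725 [0.00354911 0.31690349 0.26785472]
to driver mm [  1.8   7.8 182.6]
```

View pics/m2.png

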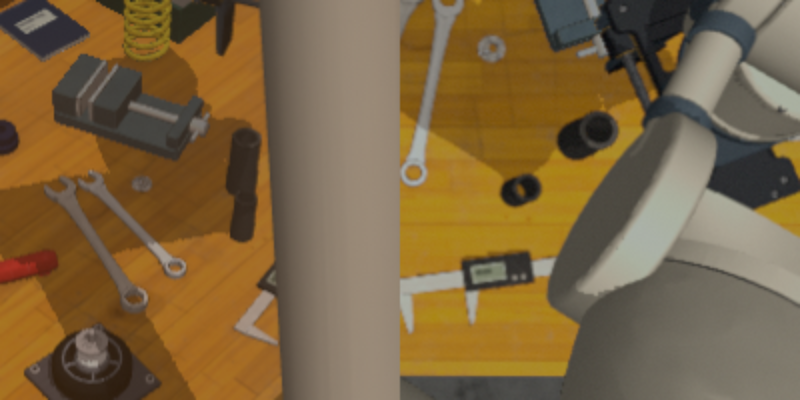

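Driver confirmed at top (480,225) and scene (382,170), unmoved, with the small tube separate. Descending.

Emit:
{"name": "move_arm", "arguments": {"increments": [[2,8,10,0,1],[0,0,30,0,1],[0,0,30,0,1],[0,0,30,0,1],[0,0,30,0,1],[0,0,25,0,1],[0,0,18,0,1],[0,0,9,0,1],[0,0,0,0,1]]}}

```text
time_s: 3.95
eef_pos: [0.5539, -0.2702, 0.0317]
orientation: [0.564, 0.826, -0.0, -0.0]
contact_force: [0.5, -0.1, 0.6]
gripper_width: 0.999
```

Emit:
{"name": "move_arm", "arguments": {"increments": [[0,0,0,0,-1],[0,0,0,0,-1],[0,0,0,0,-1],[0,0,0,0,-1],[0,0,0,0,-1],[0,0,0,0,-1]], "force": 35}}

```text
time_s: 4.7
eef_pos: [0.5541, -0.2702, 0.032]
orientation: [0.564, 0.826, 0.0, 0.0]
contact_force: [0.9, 0.9, 0.6]
gripper_width: 0.41
```

Emit:
{"name": "move_arm", "arguments": {"increments": [[0,0,-10,0,-1],[0,0,-25,0,-1],[0,0,-30,0,-1],[0,0,-30,0,-1],[0,0,-25,0,-1],[0,0,0,0,-1]]}}

```text
time_s: 5.45
eef_pos: [0.5549, -0.2707, 0.154]
orientation: [0.564, 0.826, 0.0, 0.002]
contact_force: [1.2, -0.4, -3.6]
gripper_width: 0.413
```

Emit:
{"name": "move_arm", "arguments": {"increments": [[20,4,0,0,-1],[40,7,0,0,-1],[40,7,0,0,-1],[40,7,0,0,-1],[40,7,0,0,-1],[40,7,0,0,-1],[40,7,0,0,-1],[20,3,0,0,-1],[10,1,0,0,-1],[0,0,0,0,-1]]}}

```text
time_s: 6.7
eef_pos: [0.4946, 0.0186, 0.1515]
orientation: [0.564, 0.826, -0.0, -0.0]
contact_force: [-0.3, -0.1, -2.0]
gripper_width: 0.415
```

Run:
```python
from h import *
from scipy.spatial.transform import Rotation as R
st=env.read_state();M=R.from_quat(st['orientation']).as_matrix();print(st['eef_pos'],st['joint_pos'].round(2),st['time_s'],st['gripper_width'],st['contact_force'])
print('to axle mm',(M.T@(np.array([.480,.0838,.152])-st['eef_pos'])*1000).round(1))
snap('scene','scene2');snap('top','top2')
a=cv2.imread('pics/scene2.png')[150:400,230:430];b=cv2.imread('pics/top2.png')[150:400,240:440]
cv2.imwrite('pics/m3.png',cv2.resize(np.hstack([a,b]),None,fx=2,fy=2))
```

```text
[0.49461097 0.01859823 0.15148821] [-0.08  0.39  1.74 -0.    1.01 -0.46] 6.7 0.4151515516032099 [-0.26745718 -0.1222451  -2.01876284]
to axle mm [66.  10.1 -0.5]
```

View pics/m3.png

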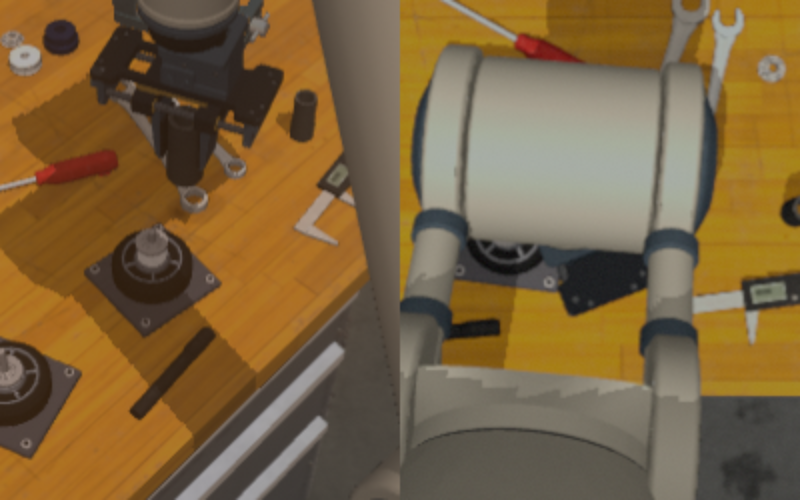

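Driver is held upright, with its bottom near (183,180) in the scene half of the crop. The wheel stands clear. Moving over the axle.

Emit:
{"name": "move_arm", "arguments": {"increments": [[16,2,0,0,-1],[25,4,0,0,-1],[17,3,0,0,-1],[8,1,0,0,-1],[0,0,0,0,-1],[0,0,0,0,-1]]}}

```text
time_s: 7.55
eef_pos: [0.4808, 0.0829, 0.1519]
orientation: [0.564, 0.826, -0.0, 0.0]
contact_force: [0.2, -0.1, -1.6]
gripper_width: 0.419
```

Run:
```python
from h import *
from scipy.spatial.transform import Rotation as R
st=env.read_state();M=R.from_quat(st['orientation']).as_matrix();e=st['eef_pos'];print(e,st['contact_force'])
print('to axle mm',(M.T@(np.array([.480,.0838,.152])-e)*1000).round(1))
s=snap('scene','scene3')
# expected driver outline (bottom & top circles) for axis at TCP, and axle tip
b=e[2]-.031; th=np.linspace(0,2*np.pi,40)
im=cv2.imread('pics/scene3.png');x,y=245,190;k=5
im=cv2.resize(im[y:y+120,x:x+130],None,fx=k,fy=k,interpolation=cv2.INTER_CUBIC);im=cv2.convertScaleAbs(im,alpha=1.5,beta=15)
c=np.stack([e[0]+.02*np.cos(th),e[1]+.02*np.sin(th),0*th+b],1)
for p in proj(s,c): cv2.circle(im,tuple(int(q) for q in (p+.5-[x,y])*k),1,(0,255,0),-1)
p=proj(s,[[.480,.0838,.092]])[0];print(p); cv2.circle(im,tuple(int(q) for q in (p+.5-[x,y])*k),3,(255,0,255),1)
cv2.imwrite('pics/m4.png',im)
```

```text
[0.48077281 0.082874   0.15193345] [ 0.23809879 -0.1466245  -1.57448912]
to axle mm [ 1.1 -0.4 -0.1]
[306.33296274 265.01765807]
```

View pics/m4.png

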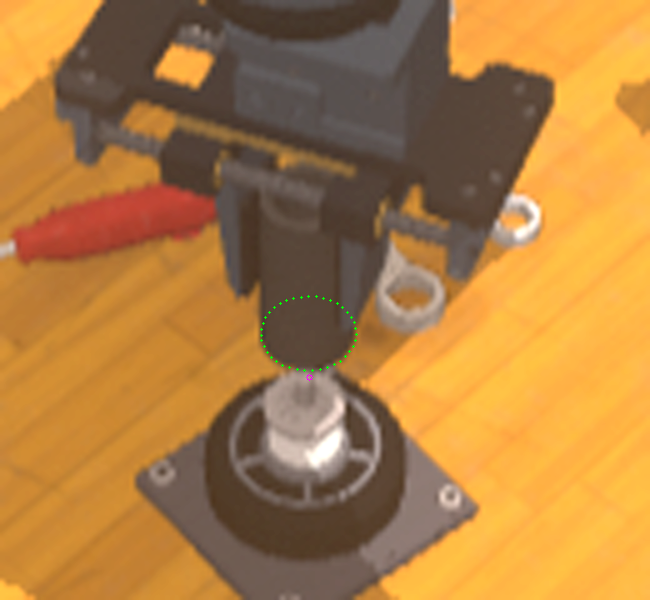

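Driver bottom matches the prediction (green) to about 1 px, and the pin tip (~(305,375)) lies under its bore within about 2 mm. Lowering.

Emit:
{"name": "move_arm", "arguments": {"increments": [[1,0,10,0,-1],[0,0,12,0,-1],[0,0,8,0,-1],[0,0,4,0,-1],[0,0,0,0,-1]], "force": 60}}

```text
time_s: 8.22
eef_pos: [0.4801, 0.0842, 0.1176]
orientation: [0.564, 0.826, -0.0, -0.0]
contact_force: [-0.4, 0.9, -2.6]
gripper_width: 0.413
```

Emit:
{"name": "move_arm", "arguments": {"increments": [[0,0,3,0,-1],[0,0,3,0,-1],[0,0,3,0,-1],[0,0,3,0,-1]]}}

```text
time_s: 8.72
eef_pos: [0.4803, 0.0842, 0.1058]
orientation: [0.564, 0.826, 0.0, 0.0]
contact_force: [-0.1, 0.1, 4.5]
gripper_width: 0.412
```

Emit:
{"name": "move_arm", "arguments": {"increments": [[0,0,3,0,-1],[0,0,3,0,-1],[0,0,3,0,-1],[0,0,3,0,-1],[0,0,3,0,-1]]}}

```text
time_s: 9.35
eef_pos: [0.4803, 0.0842, 0.091]
orientation: [0.564, 0.826, 0.0, 0.0]
contact_force: [-1.2, -0.4, 5.3]
gripper_width: 0.41
```

Emit:
{"name": "move_arm", "arguments": {"increments": [[0,0,2,0,-1],[0,0,2,0,-1],[0,0,0,0,-1]]}}

```text
time_s: 9.72
eef_pos: [0.4803, 0.0842, 0.0869]
orientation: [0.564, 0.826, 0.0, 0.0]
contact_force: [0.0, 0.3, -1.0]
gripper_width: 0.412
```

Emit:
{"name": "move_arm", "arguments": {"increments": [[0,0,1,0,-1],[0,0,0,0,-1]]}}

```text
time_s: 9.98
eef_pos: [0.4803, 0.0842, 0.086]
orientation: [0.564, 0.826, 0.0, 0.0]
contact_force: [-1.1, -0.4, 2.5]
gripper_width: 0.413
```

Emit:
{"name": "move_arm", "arguments": {"increments": [[0,0,1,0,-1],[0,0,0,0,-1]]}}

```text
time_s: 10.22
eef_pos: [0.4804, 0.0842, 0.0856]
orientation: [0.564, 0.826, 0.0, 0.0]
contact_force: [-4.2, -0.6, 21.7]
gripper_width: 0.412
```

Emit:
{"name": "move_arm", "arguments": {"increments": [[0,0,1,0,-1],[0,0,0,0,-1]]}}

```text
time_s: 10.48
eef_pos: [0.4805, 0.0841, 0.0854]
orientation: [0.564, 0.826, 0.0, 0.001]
contact_force: [-9.8, -1.2, 41.7]
gripper_width: 0.412
```

Emit:
{"name": "move_arm", "arguments": {"increments": [[0,0,0.5,0,-1],[0,0,0,0,-1]]}}

```text
time_s: 10.72
eef_pos: [0.4805, 0.0842, 0.0853]
orientation: [0.564, 0.826, 0.0, 0.001]
contact_force: [-12.6, -3.1, 52.7]
gripper_width: 0.412
```

Hard stop reached, with force rising steeply at TCP z 0.0855 (driver bottom about 54.5 mm). Lifting off.

Emit:
{"name": "move_arm", "arguments": {"increments": [[0,0,-3,0,-1],[0,0,-8,0,-1],[0,0,-14,0,-1],[0,0,-20,0,-1],[0,0,-20,0,-1],[0,0,-10,0,-1],[0,0,0,0,-1]]}}

```text
time_s: 11.6
eef_pos: [0.4806, 0.0842, 0.159]
orientation: [0.564, 0.826, 0.0, 0.001]
contact_force: [0.4, 1.4, -2.5]
gripper_width: 0.416
```

Emit:
{"name": "move_arm", "arguments": {"increments": [[-15,-3,0,0,-1],[-30,-5,0,0,-1],[-40,-7,0,0,-1],[-40,-7,0,0,-1],[-40,-7,0,0,-1],[-40,-7,0,0,-1],[-40,-7,0,0,-1],[-30,-5,0,0,-1],[-15,-3,0,0,-1],[0,0,0,0,-1]]}}

```text
time_s: 12.85
eef_pos: [0.5376, -0.2052, 0.1578]
orientation: [0.565, 0.825, -0.0, -0.0]
contact_force: [-0.3, 0.9, -1.5]
gripper_width: 0.408
```

Run:
```python
from h import *
from scipy.spatial.transform import Rotation as R
st=env.read_state();M=R.from_quat(st['orientation']).as_matrix();e=st['eef_pos'];print(e,st['contact_force'],st['time_s'])
print('to spot mm',(M.T@(np.array([.5534,-.2704,.031])-e)*1000).round(1))
s=snap('scene','scene4');t=snap('top','top4')
R2=lambda f,x,y,w,h,k:cv2.resize(cv2.imread('pics/'+f+'.png')[y:y+h,x:x+w],None,fx=k,fy=k,interpolation=cv2.INTER_CUBIC)
cv2.imwrite('pics/m5.png',np.vstack([np.hstack([R2('scene4',260,250,100,75,4),R2('top4',245,225,100,75,4)]),np.hstack([R2('scene0',260,250,100,75,4),R2('scene4',300,110,133,100,3)[:,:400]])]))
for z in(.054,.079):print(z,proj(s,[.4803,.0842,z]),proj(t,[.4803,.0842,z]))
```

```text
[ 0.53764438 -0.20524392  0.15777428] [-0.26968619  0.8697174  -1.53469424] 12.85
to spot mm [-66.5  -8.8 126.7]Traceback (most recent call last):
  File "<stdin>", line 7, in <module>
    return _nx.concatenate(arrs, 0, dtype=dtype, casting=casting)
           ~~~~~~~~~~~~~~~^^^^^^^^^^^^^^^^^^^^^^^^^^^^^^^^^^^^^^^
ValueError: all the input array dimensions except for the concatenation axis must match exactly, but along dimension 1, the array at index 0 has size 800 and the array at index 1 has size 799
```

Run:
```python
from h import *
s=load('scene4');t=load('top4')
R2=lambda f,x,y,k=4,w=100,h=75:cv2.resize(cv2.imread('pics/'+f+'.png')[y:y+h,x:x+w],None,fx=k,fy=k,interpolation=cv2.INTER_CUBIC)
cv2.imwrite('pics/m5.png',np.vstack([np.hstack([R2('scene4',260,250),R2('top4',245,225)]),np.hstack([R2('scene0',260,250),R2('scene4',320,130)])]))
for z in(.054,.079):print(z,proj(s,[.4803,.0842,z]),proj(t,[.4803,.0842,z]))
```

```text
0.054 [[306.29250628 275.64646619]] [[293.72384345 264.27152087]]
0.079 [[306.16853268 268.73165595]] [[292.71154658 263.49049372]]
```

View pics/m5.png

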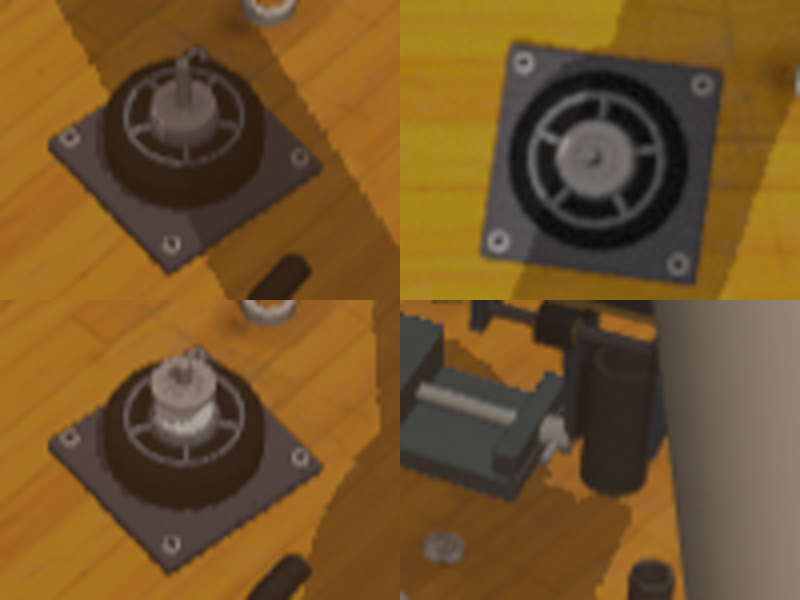

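The nut is home: its face is at scene (306,275), matching the 54 mm prediction, and the long pin shows above it. The driver is held upright. Returning it to its original free spot.

Emit:
{"name": "move_arm", "arguments": {"increments": [[-16,-2,0,0,-1],[-25,-3,0,0,-1],[-17,-3,0,0,-1],[-8,-1,0,0,-1],[0,0,0,0,-1],[0,0,20,0,-1],[0,0,30,0,-1],[0,0,30,0,-1],[0,0,25,0,-1],[0,0,10,0,-1]]}}

```text
time_s: 14.2
eef_pos: [0.5529, -0.2682, 0.0422]
orientation: [0.564, 0.826, 0.0, -0.001]
contact_force: [0.9, 0.1, -1.8]
gripper_width: 0.415
```

Emit:
{"name": "move_arm", "arguments": {"increments": [[0,0,4,0,-1],[0,0,2,0,-1],[0,0,2,0,-1],[0,0,0,0,-1]]}}

```text
time_s: 14.7
eef_pos: [0.5538, -0.2693, 0.0357]
orientation: [0.564, 0.826, 0.0, 0.0]
contact_force: [0.1, -0.5, -1.7]
gripper_width: 0.41
```

Emit:
{"name": "move_arm", "arguments": {"increments": [[0,0,2,0,-1],[0,0,1,0,-1],[0,0,0,0,-1]]}}

```text
time_s: 15.08
eef_pos: [0.5536, -0.2693, 0.0323]
orientation: [0.564, 0.826, 0.0, -0.0]
contact_force: [0.9, 0.1, -2.1]
gripper_width: 0.413
```

Emit:
{"name": "move_arm", "arguments": {"increments": [[0,0,1,0,-1],[0,0,0,0,-1]]}}

```text
time_s: 15.32
eef_pos: [0.5538, -0.2694, 0.0319]
orientation: [0.564, 0.826, -0.0, 0.0]
contact_force: [-2.6, 0.6, 6.5]
gripper_width: 0.417
```

On the bench (+6.5 N). Releasing gently, then rising.

Emit:
{"name": "move_arm", "arguments": {"increments": [[0,0,0,0,0],[0,0,0,0,0.3],[0,0,0,0,1],[0,0,0,0,1],[0,0,0,0,1],[0,0,0,0,1]]}}

```text
time_s: 16.08
eef_pos: [0.5536, -0.2693, 0.0314]
orientation: [0.564, 0.826, -0.0, -0.0]
contact_force: [0.4, 0.4, -0.4]
gripper_width: 0.992
```

Emit:
{"name": "move_arm", "arguments": {"increments": [[0,0,-10,0,1],[0,0,-25,0,1],[0,0,-35,0,1],[0,0,-35,0,1],[0,0,-35,0,1],[0,0,-30,0,1],[0,0,0,0,1]]}}

```text
time_s: 16.95
eef_pos: [0.5547, -0.2699, 0.2045]
orientation: [0.564, 0.826, 0.0, 0.002]
contact_force: [0.2, 0.1, -1.4]
gripper_width: 0.998
```

Run:
```python
from h import *
st=env.read_state();print(st['eef_pos'],st['contact_force'],st['time_s'],st['gripper_width'])
snap('scene','scene5');snap('top','top5')
a=cv2.imread('pics/scene5.png')[100:300,260:460];b=cv2.imread('pics/top5.png')[160:360,380:580]
cv2.imwrite('pics/m6.png',cv2.resize(np.hstack([a,b]),None,fx=2,fy=2))
```

```text
[ 0.55472026 -0.26990711  0.20451121] [ 0.18436287  0.11064267 -1.3614221 ] 16.95 0.997714352307632
```

View pics/m6.png

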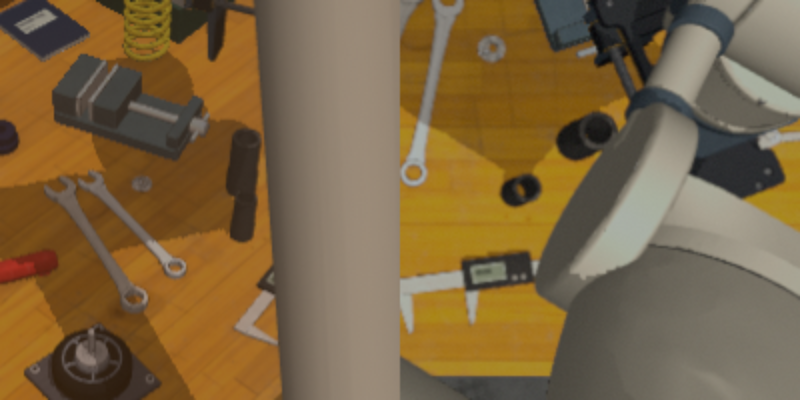

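The driver stands upright at crop (245,160) and top (600,130), the same as at the start. The nut is down and the gripper is clear.

```bash
python3 -c "
from station import env
print(env.hand_in())"
```

```text
the job is handed in; nothing more can be done
None
```

The nut on the unfinished wheel is now fully home. I pressed it down with the larger sleeve driver, then lifted the driver off and stood it upright back at its starting spot. The job was handed in at about 17 s.

- **Nut:** it hit a hard stop with the driver's lower end at about 54.5 mm. The highest wrist force I read was about 55 N. A picture afterwards showed the nut face where a 54 mm height predicts.
- **Driver:** the last picture shows it upright, with the gripper open and clear above it and the small look-alike not moved.
- **Disagreement:** the gripper read about 37 mm across the 40 mm driver, but it held without any visible slip.

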